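# Feed an insulating plate onto the test electrode

## Robot

A 6-joint arm with a two-finger parallel gripper is mounted at the origin on a cart in front of the work surface, level with it; the furniture and walls round the work are solid. World frame = base frame: x ahead of the robot, y to its left, z up, the work surface at z = 0. Lengths are in mm, angles in rad, forces in N, time in s.
With the tool pointing down it reaches from about 325 to 900 mm from the base axis. Payload 3.5 kg.
Tool frame: the origin (TCP) lies on the mounting face of the last link; the fingertips stand 173 mm ahead of it and the grasp point (between the pads) lies 155 mm ahead of it; z points along the fingers, y is the line along which they close (so a half turn about z gives the same grasp; the last joint's range is limited). The gripper opens to 85 mm and grips with 20 to 120 N. Pads are 22 mm wide; open, the fingers measure 114 mm over their backs; the gripper's body (76 mm by 85 mm) begins 54 mm behind the grasp point. The pads swing forward as they close: fully open they stand 13 mm farther back than shut.
Start: joints at [-1.211, 0.276, -0.026, 1.268, 0, 1.467], TCP at [279.023, -559.257, 404.713] pointing down, gripper open.
Joint ranges: [-3.12, 3.12], [-0.85, 1.88], [-1.08, 1.24], [-1.95, 2.15], [-1.57, 1.53], [-3.14, 3.14]. Speed limits (rad/s): [2.57, 2.57, 3.14, 3.14, 3.14, 3.14].

## Interface

Orientations are given as a unit quaternion [x, y, z, w].
In Python, from workcell import sensors, imaging, env gives the robot as it stands.
- The arm moves only by the tool jog_arm, never from a script. Its argument "moves" is a list of rows, each a list of 7 numbers: the shift along the tool's x, y, z as a fraction of full scale, then the turn, a rotation vector about the tool's x, y, z as a fraction of full scale, then the opening, from -1 (shut) to 1 (fully open), so that 0 is half open. A call has 1 to 12 rows; each row shifts and turns the commanded pose from where the row before left it, along the tool's axes as they then stand; what a row does not reach is not made up. Full scale, the value 1, is 0.04 m for a shift and 4 degrees for a turn. A row lasts 1/12 s, in which the tool goes at most 41.7 mm and 7.16 degrees, less where a joint would pass 70% of its speed; a pose out of reach is approached as far as the arm can. A call with a number of a shift or a turn outside -1 to 1 is refused whole. A call with a gripper value outside its range is refused whole. The fingers move at their own pace and stop on an object; the grip force is fixed at half the most. Time passes only in rows, so rows that do not move let the fingers close. It gives the time, the measured TCP pose, the force, the opening and the grip force at its end, in the units of the state.
- sensors.get_state(): the state, without advancing time (a new reading comes with each control period).
- imaging.read_camera(name): name is "scene" or "top" or "wrist"; returns a dict with "frame" (420x560x3 uint8, blue, green, red), "fx", "fy", "cx", "cy" (pixels), "dist" ([k1, k2, p1, p2, k3] as OpenCV has them; the pictures are not rectified), "extrinsics" (4x4, takes a point from camera to world coordinates). Camera axes: x right, y down, z forward; pixel columns grow to the right and rows downward; lengths in mm; the calibration is good to about 2 mm. A picture is of the moment at which its call begins. There is no depth.
- env.hand_in(): hands the job in; it is judged then, once.
The state is a dict: "time_s": time; "joints": joint angles; "dq": joint speeds; "tau": joint torques, N m; "tcp_pos": TCP position; "eef_rot": TCP orientation; "ft_force": force on the tool from outside, world axes, zero at the start; "ft_torque": the same for the moment, N m; "finger_gap": finger opening in mm; "finger_force": force on a finger pad.
Only numpy, scipy, OpenCV 4.12 (cv2) and the standard library are available. Lean on these libraries where they do the work, as an engineer would, in place of code of your own. Each camera call takes 0.05 s, during which the arm holds its last target. There are 200 camera calls.

## Task

Set up the next insulating plate for its voltage test: with the pusher, slide the bottom plate out of the magazine until it lies level and centred on the narrow lower electrode alone, clear of the magazine. Then draw the pusher fully back home so that the rest of the stack drops onto the bed, and finally stand the upper electrode upright on the plate, centred over the lower one, without dropping it. Leave the solder reel and the tape roll where they are.

Things in the scene. Friction and masses are not known exactly. Their poses are not given: they have to be found in the camera images.
- magazine: Fixed magazine, four flat plates stacked between corner guides. Origin: on the table under the stack's centre; z up; -y is the feed direction, +y points to the pusher's knob. Bed 41.5 mm high; guides reach x +-33, y +-38, z 83.5 mm. Behind the stack a rail 40 mm wide, 41.5 mm high (lips 4 mm higher) runs to y = +204 mm.
- magazine_exit (a point): Middle of the bed's front edge, at y = -38 mm in the magazine's frame, 41.5 mm above the table. The bed ends here, flush with the outside of the front gate, which is open over the lowest 12.5 mm so that only the bottom plate can leave.
- pusher (a joint): Travel of the pusher along the magazine's -y, in m: 0 home, at most 0.115; starts 0 to 0.009. A 7 mm thick steel tongue that runs under the stack; its tip meets the bottom plate's rear edge at 0.010, and the plate then moves with it. Nothing stops the plate at the electrode: pushed too far it tips off. Friction about 1.5 N; stays where left.
- pusher_knob (a point): Point on the axis of the pusher's upright black cylindrical knob, diameter 18 mm, 53 to 94 mm above the table; this point is 74 mm up. At y = +187 mm in the magazine's frame when home; moves with the pusher; at full stroke its axis is still 34 mm behind the magazine's rear wall.
- lower_electrode_top (a point): Centre of the flat top face, diameter 34 mm, 40 mm above the table (1.5 mm below the bed), of the fixed brass lower electrode on a round black base of 64 mm. It stands in line with the feed direction, its axis 40 to 47 mm beyond the bed's front edge.
- plate_1: Bottom plate of the stack: brown insulating plate, 50 mm (x) by 64 mm (y, the feed direction) by 10 mm thick, 55 g, smooth (friction about 0.35). Origin: centre of its underside.
- plate_2: Second plate from below, same size; origin at the centre of its underside.
- plate_3: Third plate from below, same size; origin at the centre of its underside.
- plate_4: Top plate of the stack, same size; origin at the centre of its underside.
- upper_electrode: Loose upright upper electrode, 70 mm tall, about 0.18 kg: a brass foot 30 mm in diameter and 14 mm high, a short neck, and a black cylindrical handle 20 mm in diameter from 22 to 70 mm above its underside. Origin: centre of its underside. Stands on the right-hand table top (2 mm higher), in one of three places shared with reel and tape.
- solder_reel: Loose white solder reel, 48 mm in diameter, 36 mm high; bystander. Origin: centre of its underside.
- tape_roll: Loose roll of dark tape lying flat, 55 mm in diameter, 19 mm high; bystander. Origin: centre of its underside.
Mind the look-alikes: they are no part of the job. What is shaped like the upper_electrode but orange, purple or red is not meant.

How it is judged:
By the outcome, as a careful person would: the job done as asked, in the order asked, and still so for the second after the job is handed in, with the robot touching nothing.
It also fails if it takes over 56 s, if anything falls off the work surface, if the arm or the gripper's body presses on something with over 40 N, if the wrist force passes 120 N, or if a joint passes its speed limit or range.

## Working session

There is one attempt and no reset: what is moved stays moved. The work goes in short steps, Python scripts to look and compute and a tool call to move; the robot and the scene stay as the last step left them, time stands still between calls to the robot, and variables do not carry over. Pictures are saved under pics/ and viewed, at most 10 in all, crops included, and the job is handed in when it is done.

Besides the shell and the picture viewer there is one more tool, called after ">>>" as name([rows], argument=value, ...), one row to a line, values as JSON. jog_arm: Moves the arm, as the interface text tells. Shift numbers are shares of 0.04 m and turn numbers shares of 4 degrees, none past 1 either way. Its arguments: {"type":"object","properties":{"moves":{"type":"array","items":{"type":"array","items":{"type":"number"}}}},"required":["moves"]}

```bash
mkdir -p pics; ls; python3 - <<'E'
from workcell import sensors, imaging
import cv2,numpy as np
s=sensors.get_state(); print({k:np.round(v,3).tolist() for k,v in s.items()})
for n in ("scene","top","wrist"):
    c=imaging.read_camera(n); cv2.imwrite(f"pics/{n}0.png",c["frame"]); np.savez(f"pics/{n}0.npz",**c)
    print(n,c["fx"],c["cx"],c["cy"],np.round(c["dist"],3),np.round(c["extrinsics"],3).tolist())
E
```

```text
pics
{'time_s': 0.0, 'joints': [-1.211, 0.277, -0.028, 1.268, 0.0, 1.467], 'dq': [0.0, -0.001, -0.0, 0.0, 0.001, 0.0], 'tau': [0.001, -44.55, 29.52, 0.016, -0.0, -0.0], 'tcp_pos': [278.87, -558.884, 403.548], 'eef_rot': [0.973, 0.229, -0.0, -0.001], 'ft_force': [-0.358, 0.548, 0.361], 'ft_torque': [-0.019, -0.036, 0.008], 'finger_force': 0.0, 'finger_gap': 85.405}
scene 473.6806775332805 276.2955475548254 206.67893424515117 [0.021 0.    0.    0.    0.   ] [[-0.868, -0.37, 0.332, 160.981], [-0.497, 0.665, -0.558, 517.911], [-0.014, -0.649, -0.761, 962.389], [0.0, 0.0, 0.0, 1.0]]
top 523.2850369940095 282.0715787417249 202.73041102286209 [-0.068  0.     0.     0.     0.   ] [[-0.029, -0.997, 0.074, 429.99], [-1.0, 0.029, -0.002, -143.716], [-0.001, -0.074, -0.997, 1677.664], [0.0, 0.0, 0.0, 1.0]]
wrist 300.6339356001309 280.2770404318974 211.2180502587188 [-0.058  0.     0.     0.     0.   ] [[0.447, -0.852, -0.272, 347.432], [-0.894, -0.426, -0.135, -523.739], [-0.001, 0.304, -0.953, 372.745], [0.0, 0.0, 0.0, 1.0]]
```

View pics/scene0.png

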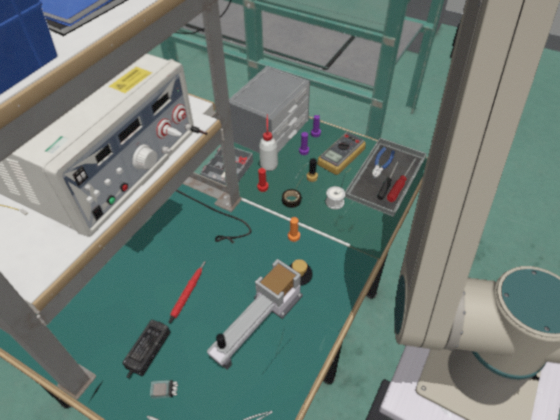

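View pics/top0.png

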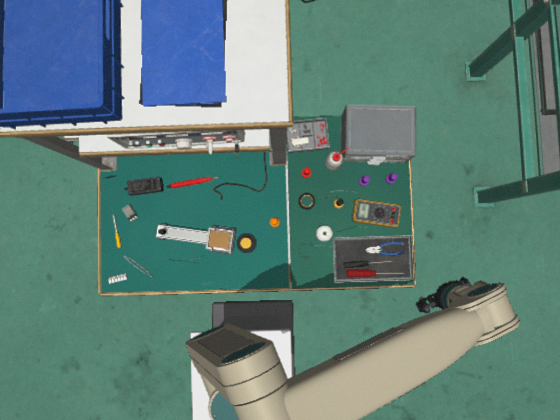

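The scene view shows the magazine with brown plates at (278,282), the knob at (221,341), the lower electrode at (300,268) and the upper electrode (black handle) at (312,168). In the top view these are at (221,238), (162,232), (247,242) and (339,203). Next I'll look at enlarged crops.

```bash
python3 - <<'E'
import cv2,numpy as np
t=cv2.imread("pics/top0.png");s=cv2.imread("pics/scene0.png")
z=lambda i,x,y,w,h,k:cv2.resize(i[y:y+h,x:x+w],None,fx=k,fy=k,interpolation=cv2.INTER_CUBIC)
a=z(t,150,190,200,75,4)             # 800x300
b=np.hstack([z(s,205,250,112,112,2.6785),z(s,280,150,75,45,4),])if 0 else None
c=z(s,205,255,115,100,3); d=z(s,285,145,70,50,6)
o=np.zeros((600,800,3),np.uint8);o[:300]=a;o[300:600,:345]=c;o[300:600,360:780]=d
cv2.imwrite("pics/crop1.png",o)
E
```

```text
(no output)
```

View pics/crop1.png

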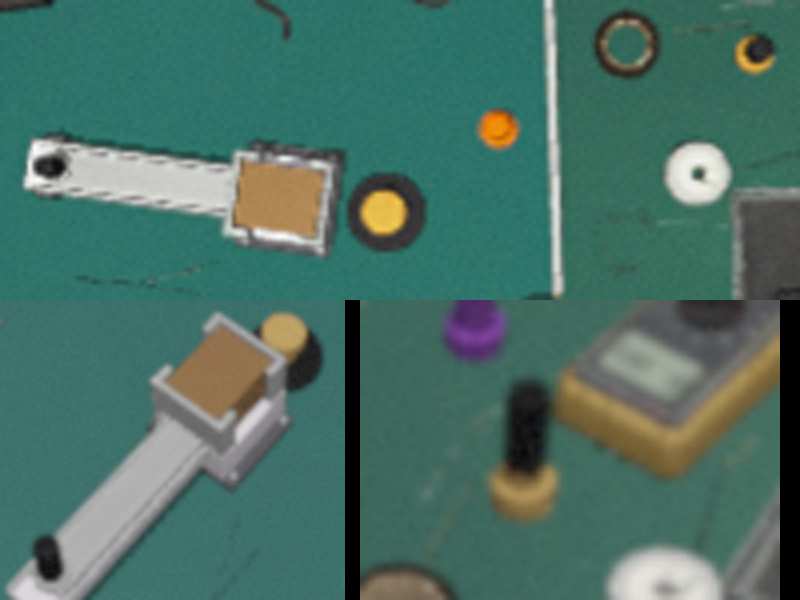

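The crops (top view above, scene below) show the knob top at top (161.3,230.8) / scene (220.3,336.7). The lower electrode disc is at top (246,243) / scene (299,264), and the upper electrode's handle top is at top (340,201.7) / scene (313,159.7).

```bash
cat > h.py <<'E'
import cv2,numpy as np
def ray(c,p):
    K=np.array([[c["fx"],0,c["cx"]],[0,c["fy"],c["cy"]],[0,0,1]],float)
    u=cv2.undistortPoints(np.array([[p]],float),K,np.array(c["dist"],float))[0,0]
    E=np.array(c["extrinsics"]); d=E[:3,:3]@[u[0],u[1],1]; return E[:3,3],d/np.linalg.norm(d)
def plane(c,p,z):
    o,d=ray(c,p); return o+d*(z-o[2])/d[2]
def tri(*cp):
    A=np.zeros((3,3));b=np.zeros(3);R=[ray(c,p) for c,p in cp]
    for o,d in R: P=np.eye(3)-np.outer(d,d);A+=P;b+=P@o
    X=np.linalg.solve(A,b); return X,[round(float(np.linalg.norm((np.eye(3)-np.outer(d,d))@(X-o))),1) for o,d in R]
def blobs(f,lo,hi,roi,amin=20):
    x,y,w,h=roi; m=cv2.inRange(cv2.cvtColor(f[y:y+h,x:x+w],cv2.COLOR_BGR2HSV),np.array(lo),np.array(hi))
    n,l,s,c=cv2.connectedComponentsWithStats(m)
    return [(int(s[i,4]),(c[i]+[x,y]).round(1).tolist(),s[i,:4].tolist(),m if 0 else None) for i in range(1,n) if s[i,4]>=amin],m
E
python3 - <<'E'
from h import *
t=dict(np.load("pics/top0.npz"));s=dict(np.load("pics/scene0.npz"))
for n,f,r in(("top",t,(200,215,65,45)),("scene",s,(250,255,70,60))):
    hsv=cv2.cvtColor(f["frame"],cv2.COLOR_BGR2HSV)
    for p in ([(246,243),(220,239)] if n=="top" else [(299,263),(278,281),(299,271)]): print(n,p,hsv[p[1],p[0]])
    for lo,hi in (((8,80,80),(16,255,255)),((17,80,100),(28,255,255))): print(n,lo[0],[b[:3] for b in blobs(f["frame"],lo,hi,r)[0]])
for k,a,b in(("knob",(161.0,230.5),(220.3,336.7)),("low",(245.7,242.9),(299.2,263.7)),("upper",(340,201.5),(313,159.6)),("plate",(219.8,239.4),(277.5,280.5))):
    X,e=tri((t,a),(s,b)); print(k,X.round(1),e)
E
```

```text
top (246, 243) [ 22 173 230]
top (220, 239) [ 16 130 176]
top 8 [(129, [217.7, 238.1], [8, 15, 22, 18])]
top 17 [(173, [219.6, 239.6], [9, 17, 22, 17]), (110, [245.4, 242.8], [40, 22, 12, 12])]
scene (299, 263) [ 20 121 189]
scene (278, 281) [ 17 121 146]
scene (299, 271) [ 20 124 173]
scene 8 [(451, [279.2, 278.8], [11, 9, 34, 30])]
scene 17 [(161, [299.5, 266.2], [42, 5, 16, 16]), (32, [289.0, 278.0], [34, 18, 10, 11]), (91, [273.4, 283.6], [12, 22, 20, 16])]
knob [472.6 223.5  90.2] [2.0, 2.0]
low [429.1 -29.6  46.3] [0.5, 0.5]
upper [ 546.3 -325.    74.4] [1.8, 1.8]
plate [442.1  47.7  72.6] [0.4, 0.4]
```

>>> jog_arm([
  [0,0,0,0,0,-1,1],
  [0,0,0,0,0,-1,1],
  [0,0,0,0,0,-1,1],
  [0,0,0,0,0,-1,1],
  [0,0,0,0,0,-1,1],
  [0,0,0,0,0,-1,1],
  [0,0,0,0,0,-1,1],
  [0,0,0,0,0,-1,1],
  [0,0,0,0,0,-1,1],
  [0,0,0,0,0,-1,1],
  [0,0,0,0,0,-1,1],
  [0,0,0,0,0,-1,1],
])

```text
time_s: 1.15
tcp_pos: [279.0, -559.1, 404.2]
eef_rot: [0.795, 0.607, 0.0, -0.0]
ft_force: [0.0, 0.1, -0.0]
finger_gap: 85.2
finger_force: 0.0
```

>>> jog_arm([
  [0,0,0,0,0,-1,1],
  [0,0,0,0,0,-0.45,1],
  [0,0,0,0,0,0,1],
  [1,0.074,0,0,0,0,1],
  [1,0.074,0,0,0,0,1],
  [1,0.074,0,0,0,0,1],
  [1,0.074,0,0,0,0,1],
  [1,0.074,0,0,0,0,1],
  [1,0.074,0,0,0,0,1],
  [1,0.074,0,0,0,0,1],
  [1,0.074,0,0,0,0,1],
  [1,0.074,0,0,0,0,1],
])

```text
time_s: 2.15
tcp_pos: [365.6, -207.0, 404.7]
eef_rot: [0.765, 0.644, 0.0, 0.0]
ft_force: [0.1, 0.4, -0.7]
finger_gap: 85.2
finger_force: 0.0
```

>>> jog_arm([
  [1,0.074,0,0,0,0,1],
  [1,0.074,0,0,0,0,1],
  [1,0.074,0,0,0,0,1],
  [1,0.074,0,0,0,0,1],
  [1,0.074,0,0,0,0,1],
  [1,0.074,0,0,0,0,1],
  [1,0.074,0,0,0,0,1],
  [1,0.074,0,0,0,0,1],
  [1,0.074,0.1,0,0,0,1],
  [1,0.074,0.2,0,0,0,1],
  [1,0.074,0.2,0,0,0,1],
  [0,0,0,0,0,0,1],
])

```text
time_s: 3.15
tcp_pos: [472.6, 224.6, 383.1]
eef_rot: [0.763, 0.647, 0.001, -0.001]
ft_force: [-0.6, -0.4, 0.5]
finger_gap: 85.2
finger_force: 0.0
```

```bash
python3 - <<'E'
from workcell import sensors, imaging
import cv2,numpy as np
c=imaging.read_camera("wrist"); cv2.imwrite("pics/w1.png",c["frame"]); np.savez("pics/w1.npz",**c)
t=imaging.read_camera("top"); np.savez("pics/top1.npz",**t)
print(np.round(c["extrinsics"],3).tolist(), sensors.get_state()["tcp_pos"])
E
```

```text
[[0.987, -0.155, -0.048, 483.908], [-0.162, -0.94, -0.3, 302.043], [0.001, 0.303, -0.953, 352.332], [0.0, 0.0, 0.0, 1.0]] [471.67210761 220.77414802 383.83898225]
```

View pics/w1.png

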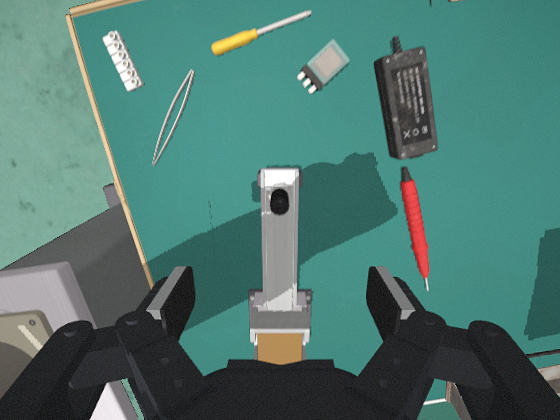

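The wrist view shows the knob as a black blob around (280,200). The white rail runs straight down the image from (279,170) to (281,300), and the gripper hides the stack.

```bash
python3 - <<'E'
from h import *
w=dict(np.load("pics/w1.npz"));t=dict(np.load("pics/top1.npz"));s=dict(np.load("pics/scene0.npz"))
b,m=blobs(w["frame"],(0,0,0),(179,255,45),(262,175,36,50));print("knob",[x[:3] for x in b])
x,y,ww,h=b[0][2]; X=(262+x+ww/2-.5, 175+y+h-ww/2-.5); print(X,plane(w,X,94))
# rail edges: bright pixels
g=cv2.cvtColor(w["frame"],cv2.COLOR_BGR2HSV)
L=[];R=[]
for v in (230,240,250,260,270,280):
    c=np.where(g[v,240:330,1]<60)[0]+240; L.append(plane(w,(c.min(),v),45.5));R.append(plane(w,(c.max(),v),45.5)); print(v,c.min(),c.max(), np.round((L[-1]+R[-1])[:2]/2,1),round(np.linalg.norm(L[-1]-R[-1]),1))
b,m=blobs(t["frame"],(17,100,160),(28,255,255),(236,230,25,25));print("low",[(x[:3],plane(t,x[1],40).round(1)) for x in b])
for p in [(161.0,230.5)]: print(plane(t,p,94))
print("plate",plane(t,(219.8,239.4),81.5), plane(s,(220.3,336.7),94),plane(s,(299.2,263.7),40),tri((s,(220.3,336.7)),(w,X)))
E
```

```text
knob [(358, [278.9, 201.4], [8, 14, 19, 25])]
(279.0, 204.0) [470.82560326 227.68792488  94.        ]
230 261 297 [463.5 184.5] 39.4
240 262 297 [462.1 172.7] 38.7
250 262 297 [460.2 160.8] 39.1
260 262 297 [458.1 148.5] 39.6
270 262 296 [455.5 136.1] 38.9
280 262 296 [453.4 123.2] 39.4
low [((90, [245.4, 242.5], [4, 8, 11, 10]), array([430.8, -28.1,  40. ]))]
[474.25080488 223.67571186  94.        ]
plate [442.43546278  46.82872607  81.5       ] [469.46010601 223.92841053  94.        ] [430.48993139 -33.56547238  40.        ] (array([470.44155919, 224.98832423,  91.33976644]), [1.9, 1.9])
```

>>> jog_arm([
  [0,-0.05,1,0,0,0,1],
  [0,0,1,0,0,0,1],
  [0,0,1,0,0,0,1],
  [0,0,0.5,0,0,0,1],
  [0,0,0.39,0,0,0,0.3],
  [0,0,0,0,0,0,0],
  [0,0,0,0,0,0,-0.3],
])

```text
time_s: 3.83
tcp_pos: [469.5, 218.5, 228.8]
eef_rot: [0.765, 0.644, -0.001, -0.0]
ft_force: [1.0, 0.2, 0.5]
finger_gap: 51.5
finger_force: 0.0
```

```bash
python3 - <<'E'
from workcell import imaging
import cv2,numpy as np
c=imaging.read_camera("wrist"); cv2.imwrite("pics/w2.png",c["frame"]); np.savez("pics/w2.npz",**c)
E
```

```text
(no output)
```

View pics/w2.png

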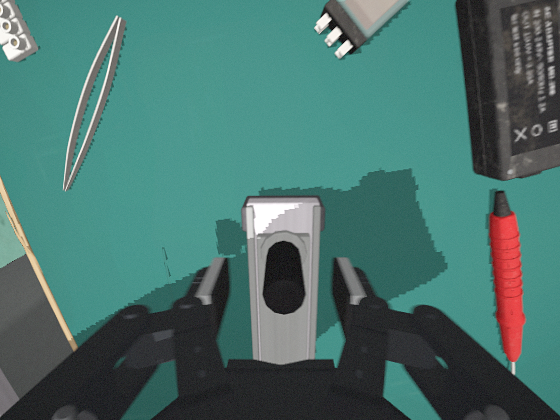

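The gap is 51 mm, with the knob standing between the pads: its top is near (285,293) and the pads' inner faces are at columns 225 and 338. I'll check how far off the tool axis it is.

```bash
python3 - <<'E'
from h import *
w=dict(np.load("pics/w2.npz"))
b,m=blobs(w["frame"],(0,0,0),(179,255,45),(255,235,60,85));print([x[:3] for x in b])
x,y,ww,h=max(b)[2]; X=(255+x+ww/2-.5,235+y+h-ww/2-.5); P=plane(w,X,94); print(X,P)
E=w["extrinsics"]
# tool axis relative to camera from known mount: cam = tcp + 77*x_tool + 31*z_tool
xt=np.array([.168,.986,0]); print("axis from cam:",E[:3,3]-77.0*xt, E[:3,3])
yt=np.array([.986,-.168,0]); d=P-(E[:3,3]-77.0*xt); print("knob offset tool x,y",d@xt,d@yt)
E
```

```text
[(2393, [283.2, 278.4], [8, 6, 42, 73])]
(283.5, 292.5) [471.138215   228.90129579  94.        ]
axis from cam: [468.36968316 219.82309555 197.8053688 ] [481.30568316 295.74509555 197.8053688 ]
knob offset tool x,y 9.416218777978543 1.2046347506212927
```

>>> jog_arm([
  [0.17,0.03,0,0,0,0,-0.3],
  [0,0,0,0,0,0,-0.45],
  [0,0,0,0,0,0,-0.55],
  [0,0,0,0,0,0,-0.65],
  [0,0,0,0,0,0,-0.8],
  [0,0,0,0,0,0,-1],
  [0,0,0,0,0,0,-1],
])

```text
time_s: 4.47
tcp_pos: [472.0, 226.8, 230.7]
eef_rot: [0.764, 0.645, 0.0, -0.001]
ft_force: [-3.6, 0.9, 6.6]
finger_gap: 16.1
finger_force: 58.3
```

>>> jog_arm([
  [0.05,0,0,0,0,0,-1],
  [0,0,0,0,0,0,-1],
])

```text
time_s: 4.63
tcp_pos: [472.3, 228.7, 230.6]
eef_rot: [0.764, 0.645, 0.0, -0.0]
ft_force: [-4.9, 0.1, 7.1]
finger_gap: 16.5
finger_force: 58.3
```

>>> jog_arm([
  [0.05,0,0,0,0,0,-1],
  [0,0,0,0,0,0,-1],
])

```text
time_s: 4.8
tcp_pos: [472.6, 230.6, 230.6]
eef_rot: [0.764, 0.645, -0.0, -0.0]
ft_force: [-4.9, -0.5, 7.1]
finger_gap: 16.4
finger_force: 58.4
```

>>> jog_arm([
  [0.05,0,0,0,0,0,-1],
  [0,0,0,0,0,0,-1],
])

```text
time_s: 4.97
tcp_pos: [472.9, 232.6, 230.7]
eef_rot: [0.764, 0.645, 0.0, -0.0]
ft_force: [-4.4, -0.1, 8.7]
finger_gap: 16.6
finger_force: 58.4
```

>>> jog_arm([
  [0.05,0,0,0,0,0,-1],
  [0,0,0,0,0,0,-1],
])

```text
time_s: 5.13
tcp_pos: [473.3, 234.6, 230.7]
eef_rot: [0.764, 0.645, 0.0, -0.0]
ft_force: [-5.4, -0.1, 8.1]
finger_gap: 16.7
finger_force: 58.4
```

>>> jog_arm([
  [0.05,0,0,0,0,0,-1],
  [0,0,0,0,0,0,-1],
])

```text
time_s: 5.3
tcp_pos: [473.3, 235.6, 230.6]
eef_rot: [0.764, 0.645, -0.002, 0.001]
ft_force: [-5.4, -4.5, 9.5]
finger_gap: 16.6
finger_force: 58.6
```

>>> jog_arm([
  [-0.2,0,0,0,0,0,-1],
  [-0.2,0,0,0,0,0,-1],
  [-0.2,0,0,0,0,0,-1],
  [-0.2,0,0,0,0,0,-1],
  [-0.2,0,0,0,0,0,-1],
  [-0.2,0,0,0,0,0,-1],
])

```text
time_s: 5.8
tcp_pos: [465.8, 189.6, 230.7]
eef_rot: [0.764, 0.645, 0.001, -0.002]
ft_force: [-3.1, 4.4, 6.4]
finger_gap: 16.9
finger_force: 58.4
```

>>> jog_arm([
  [-0.1,0,0,0,0,0,-1],
  [-0.1,0,0,0,0,0,-1],
  [-0.1,0,0,0,0,0,-1],
  [-0.1,0,0,0,0,0,-1],
  [-0.1,0,0,0,0,0,-1],
  [-0.1,0,0,0,0,0,-1],
  [-0.1,0,0,0,0,0,-1],
  [-0.1,0,0,0,0,0,-1],
  [-0.1,0,0,0,0,0,-1],
  [-0.1,0,0,0,0,0,-1],
  [0,0,0,0,0,0,-1],
])

```text
time_s: 6.72
tcp_pos: [459.1, 149.6, 230.6]
eef_rot: [0.764, 0.645, 0.001, -0.001]
ft_force: [-4.1, 2.1, 6.2]
finger_gap: 16.5
finger_force: 59.1
```

```bash
python3 - <<'E'
from workcell import imaging
import cv2,numpy as np
o=np.zeros((600,800,3),np.uint8)
z=lambda i,x,y,w,h,k:cv2.resize(i[y:y+h,x:x+w],None,fx=k,fy=k,interpolation=cv2.INTER_CUBIC)
for n,(x,y,w,h,k,r) in {"top":(190,210,80,60,5,0),"scene":(245,235,80,60,5,1)}.items():
    c=imaging.read_camera(n); np.savez(f"pics/{n}2.npz",**c); o[r*300:r*300+300,:400]=z(c["frame"],x,y,w,h,k)
c=imaging.read_camera("wrist"); np.savez("pics/w3.npz",**c); o[:300,400:]=cv2.resize(c["frame"],(400,300))
o[300:,400:]=z(np.load("pics/scene0.npz")["frame"],245,235,80,60,5)
cv2.imwrite("pics/c2.png",o)
E
```

```text
(no output)
```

View pics/c2.png

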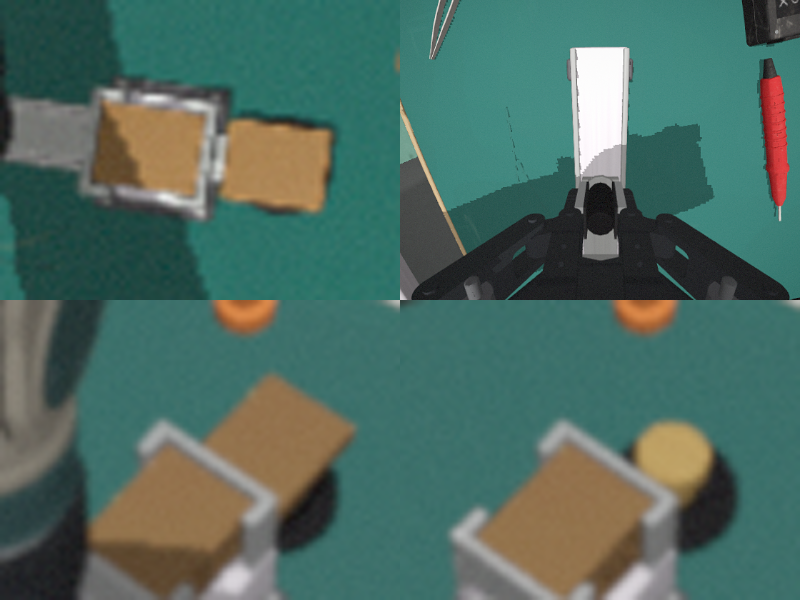

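In the top crop (upper left) the plate is out, spanning crop columns 222–330 beyond the gate. The scene crops show it resting over the electrode. I'll compute its offset from the electrode.

```bash
python3 - <<'E'
from h import *
f=np.array([-.166,-.986]);n=np.array([.986,-.166])
t0=dict(np.load("pics/top0.npz"));t1=dict(np.load("pics/top1.npz"));t2=dict(np.load("pics/top2.npz"));s0=dict(np.load("pics/scene0.npz"));s2=dict(np.load("pics/scene2.npz"))
E=[]
for t in(t0,t1):
    b,m=blobs(t["frame"],(17,110,130),(28,255,255),(236,230,25,25)); x=max(b); E.append(plane(t,x[1],40)); print("low",x[:3],E[-1].round(1))
b,m=blobs(t2["frame"],(8,80,100),(28,255,255),(234,228,30,30)); print([x[:3] for x in b])
ys,xs=np.where(m); r=cv2.minAreaRect(np.stack([xs+234,ys+228],1).astype(np.float32)); print(r)
for p in(max(b)[1],r[0]):
    P=plane(t2,p,50); print("plate",P.round(1),"past electrode along feed, across:",((P-np.mean(E,0))[:2]@f).round(1),((P-np.mean(E,0))[:2]@n).round(1))
# scene: front corners of plate by hand vs electrode face
L=plane(s0,(299.2,263.7),40)
A=plane(s2,(245+270/5-.4,235+75/5-.4),50);B=plane(s2,(245+354/5-.4,235+131/5-.4),50)
F=(A+B)/2; print("scene front corners",A.round(1),B.round(1),np.linalg.norm(A-B).round(1),"front mid past electrode (want 32):",((F-L)[:2]@f).round(1),((F-L)[:2]@n).round(1))
E
```

```text
low (101, [245.4, 242.8], [4, 8, 12, 11]) [429.9 -28.   40. ]
low (100, [245.4, 242.8], [4, 8, 12, 11]) [429.9 -28.   40. ]
[(333, [244.8, 242.6], [0, 6, 22, 18])]
((244.53846740722656, 242.6923370361328), (20.837833404541016, 16.37258529663086), 7.125016689300537)
plate [430.6 -26.9  50. ] past electrode along feed, across: -1.2 0.5
plate [430.3 -26.1  50. ] past electrode along feed, across: -2.0 0.1
scene front corners [447.3 -61.7  50. ] [398.8 -52.8  50. ] 49.3 front mid past electrode (want 32): 24.6 -3.4
```

```bash
python3 - <<'E'
from h import *
f=np.array([-.166,-.986]);n=np.array([.986,-.166])
t0=dict(np.load("pics/top0.npz"));t2=dict(np.load("pics/top2.npz"));s0=dict(np.load("pics/scene0.npz"));s2=dict(np.load("pics/scene2.npz"))
def proj(c,P):
    K=np.array([[c["fx"],0,c["cx"]],[0,c["fy"],c["cy"]],[0,0,1]],float);E=np.linalg.inv(c["extrinsics"])
    return cv2.projectPoints(np.array(P,float),cv2.Rodrigues(E[:3,:3])[0],E[:3,3],K,np.array(c["dist"],float))[0][:,0]
a=np.linspace(0,2*np.pi,200)
def ext(c,x,y,r=17,z=40):
    q=proj(c,np.c_[x+r*np.cos(a),y+r*np.sin(a),0*a+z]); return q.min(0),q.max(0)
print("scene circle at (430,-30):",ext(s0,430,-30)," seen L291.6 R307.3 T259.1; top:",ext(t0,430,-28))
# profile edges along the feed axis in scene: gray along projected line through plate centre
def sub(img,p,q,N=400):
    m=np.linspace(p,q,N).astype(np.float32); g=cv2.remap(img.astype(np.float32),m[None,:,0],m[None,:,1],cv2.INTER_CUBIC)[0]; return g
for nm,c0,c2,C in(("scene",s0,s2,np.array([430.2,-30.])),("top",t0,t2,np.array([430.,-28.]))):
    for off in(-12,0,12):
        for z,c,lab,lo,hi in((50,c2,"plate front",15,50),(50,c2,"plate rear",-45,-20),(40,c0,"elec front",5,28),(40,c0,"elec rear",-28,-5)):
            if nm=="scene" and "rear" in lab: continue
            s=np.linspace(lo,hi,300); P=np.c_[C+np.outer(s,f)+off*n,0*s+z]
            px=proj(c,P).astype(np.float32); g=cv2.remap(cv2.GaussianBlur(c["frame"],(0,0),.6).astype(np.float32),px[None,:,0],px[None,:,1],cv2.INTER_CUBIC)[0]
            rb=g[:,2]-g[:,0] # red minus blue
            k=np.argmax(np.abs(np.gradient(rb))); print(nm,off,lab,s[k].round(1),end=" | ")
        print()
E
```

```text
scene circle at (430,-30): (array([291.31414807, 258.79893867]), array([306.02063369, 271.15749876]))  seen L291.6 R307.3 T259.1; top: (array([239.95052174, 237.31060867]), array([250.82943672, 248.22036377]))
scene -12 plate front 29.0 | scene -12 elec front 12.8 | 
scene 0 plate front 31.6 | scene 0 elec front 17.7 | 
scene 12 plate front 28.2 | scene 12 elec front 11.3 | 
top -12 plate front 32.3 | top -12 plate rear -33.3 | top -12 elec front 12.7 | top -12 elec rear -12.2 | 
top 0 plate front 30.9 | top 0 plate rear -31.9 | top 0 elec front 17.7 | top 0 elec rear -16.9 | 
top 12 plate front 32.4 | top 12 plate rear -33.6 | top 12 elec front 12.9 | top 12 elec rear -12.6 |
```

>>> jog_arm([
  [-0.05,0,0,0,0,0,-1],
  [0,0,0,0,0,0,-1],
  [0.15,0,0,0,0,0,-1],
  [0.2,0,0,0,0,0,-1],
  [0.2,0,0,0,0,0,-1],
  [0.2,0,0,0,0,0,-1],
  [0.2,0,0,0,0,0,-1],
  [0.2,0,0,0,0,0,-1],
  [0.2,0,0,0,0,0,-1],
  [0.2,0,0,0,0,0,-1],
  [0.2,0,0,0,0,0,-1],
])

```text
time_s: 7.78
tcp_pos: [470.3, 216.8, 230.7]
eef_rot: [0.764, 0.645, -0.0, 0.0]
ft_force: [-4.4, -2.0, 7.7]
finger_gap: 16.6
finger_force: 59.3
```

>>> jog_arm([
  [0.2,0,0,0,0,0,-1],
  [0.2,0,0,0,0,0,-1],
  [0.15,0,0,0,0,0,-1],
  [0.15,0,0,0,0,0,-1],
  [0.05,0,0,0,0,0,-1],
  [0,0,0,0,0,0,-1],
  [0,0,0,0,0,0,-1],
])

```text
time_s: 8.37
tcp_pos: [473.7, 239.8, 230.1]
eef_rot: [0.765, 0.643, -0.01, 0.009]
ft_force: [-6.6, -30.0, 18.2]
finger_gap: 16.7
finger_force: 60.7
```

>>> jog_arm([
  [-0.15,0,0,0,0,0,-1],
  [0,0,0,0,0,0,-0.5],
  [0,0,0,0,0,0,0],
  [0,0,0,0,0,0,0],
  [0,0,0,0,0,0,0.3],
  [0,0,-0.7,0,0,0,0.3],
  [0,0,-1,0,0,0,0.3],
  [0,0,-1,0,0,0,0.3],
  [0,0,-1,0,0,0,0.5],
  [0,0,0,0,0,0,1],
])

```text
time_s: 9.2
tcp_pos: [477.7, 241.7, 386.3]
eef_rot: [0.764, 0.645, 0.008, 0.003]
ft_force: [1.1, 1.0, 1.0]
finger_gap: 74.6
finger_force: 0.0
```

```bash
python3 - <<'E'
from h import *
from workcell import imaging
o=np.zeros((600,800,3),np.uint8)
z=lambda i,x,y,w,h,k:cv2.resize(i[y:y+h,x:x+w],None,fx=k,fy=k,interpolation=cv2.INTER_CUBIC)
for n,(x,y,w,h,k,r) in {"top":(150,210,120,60,5,0),"scene":(205,240,120,100,3,1)}.items():
    c=imaging.read_camera(n); np.savez(f"pics/{n}3.npz",**c); i=z(c["frame"],x,y,w,h,k); o[r*300:r*300+i.shape[0],:i.shape[1]]=i
c=imaging.read_camera("wrist"); np.savez("pics/w4.npz",**c); o[300:,400:]=cv2.resize(c["frame"],(400,300))
cv2.imwrite("pics/c3.png",o)
E
```

```text
(no output)
```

View pics/c3.png

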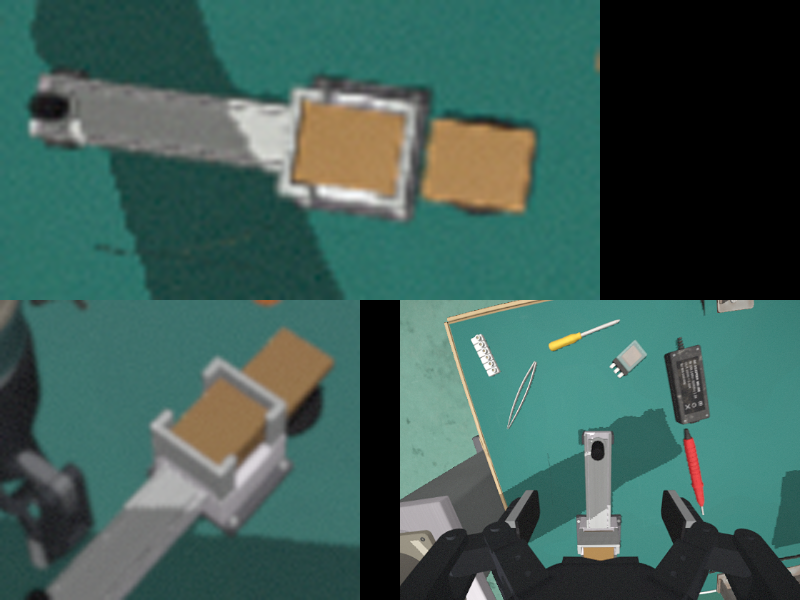

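The pusher is home with its knob at the rail's end (top crop (48,105)). The stack has dropped, and the plate lies on the electrode with the black base symmetric around it. Next is the upper electrode.

>>> jog_arm([
  [-0.909,0.273,0,0,0,0,1],
  [-0.909,0.273,0,0,0,0,1],
  [-0.909,0.273,0,0,0,0,1],
  [-0.909,0.273,0,0,0,0,1],
  [-0.909,0.273,0,0,0,0,1],
  [-0.909,0.273,0,0,0,0,1],
  [-0.909,0.273,0,0,0,0,1],
  [-0.909,0.273,0,0,0,0,1],
  [-0.909,0.273,0,0,0,0,1],
  [-0.909,0.273,0,0,0,0,1],
  [-0.909,0.273,0,0,0,0,1],
  [-0.909,0.273,0,0,0,0,1],
])

```text
time_s: 10.35
tcp_pos: [529.7, -213.5, 374.4]
eef_rot: [0.764, 0.645, -0.001, -0.002]
ft_force: [0.2, -0.2, 0.2]
finger_gap: 85.6
finger_force: 0.0
```

>>> jog_arm([
  [-0.909,0.273,0,0,0,0,1],
  [-0.909,0.273,0,0,0,0,1],
  [-0.909,0.273,0,0,0,0,1],
  [0,0,0,0,0,0,0.5],
  [0,0,0,0,0,0,0.3],
])

```text
time_s: 10.77
tcp_pos: [543.9, -326.7, 374.1]
eef_rot: [0.765, 0.644, -0.0, -0.002]
ft_force: [-0.5, 0.8, -0.7]
finger_gap: 64.0
finger_force: 0.0
```

```bash
python3 - <<'E'
from h import *
from workcell import imaging,sensors
for n in("wrist","top"):
    c=imaging.read_camera(n); np.savez(f"pics/{n}5.npz",**c); cv2.imwrite(f"pics/{n}5.png",c["frame"])
    if n=="wrist": print(np.round(c["extrinsics"],3).tolist())
s=sensors.get_state(); print(s["tcp_pos"],s["eef_rot"])
f=np.array([-.166,-.986]);n=np.array([.986,-.166]);t=c
b,m=blobs(t["frame"],(8,80,100),(28,255,255),(233,228,32,30)); print([x[:3] for x in b], plane(t,max(b)[1],50))
E
```

```text
[[0.985, -0.162, -0.054, 555.701], [-0.17, -0.939, -0.299, -249.28], [-0.002, 0.304, -0.953, 343.3], [0.0, 0.0, 0.0, 1.0]]
[ 543.82239194 -324.32336195  374.87339288] [ 7.64239206e-01  6.44928739e-01 -2.88349434e-04 -2.29653574e-03]
[(340, [245.2, 242.6], [1, 6, 23, 18])] [430.51958419 -28.13104981  50.        ]
```

View pics/wrist5.png

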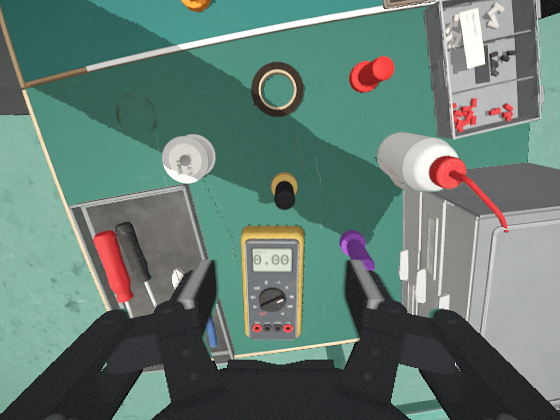

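The wrist view shows the upper electrode with its brass foot near (284,184) and handle top near (285,198). The multimeter below it (from row 225) and the purple look-alike (355,248) are both clear of the fingers.

```bash
python3 - <<'E'
from h import *
w=dict(np.load("pics/wrist5.npz"));t=dict(np.load("pics/top5.npz"));s=dict(np.load("pics/scene0.npz"))
b,m=blobs(w["frame"],(0,0,0),(179,255,50),(265,165,40,52));print([x[:3] for x in b])
x,y,ww,h=max(b)[2]; X=(265+x+ww/2-.5,165+y+h-ww/2-.5); print(X,plane(w,X,72).round(1),tri((w,X),(s,(313,159.6))),tri((w,X),(s,(313,159.6)),(t,(340,201.5))))
b,m=blobs(w["frame"],(15,110,100),(30,255,255),(265,165,40,52));print([x[:3] for x in b]); 
x,y,ww,h=max(b)[2]; X=(265+x+ww/2-.5,165+y+ww/2-.5);print("foot",X,plane(w,X,16).round(1))
E
```

```text
[(437, [284.1, 195.3], [10, 16, 20, 28])]
(284.5, 198.5) [ 546.5 -322.8   72. ] (array([ 545.17505499, -322.7139319 ,   76.14024089]), [1.8, 1.8]) (array([ 546.25097644, -323.77238592,   74.84747312]), [1.7, 2.3, 1.7])
[(272, [283.8, 181.1], [6, 8, 27, 22])]
foot (284.0, 186.0) [ 546.4 -323.6   16. ]
```

>>> jog_arm([
  [0.075,0.065,0,0,0,0,0.3],
  [0,0,1,0,0,0,0.3],
  [0,0,1,0,0,0,0.3],
  [0,0,1,0,0,0,0.3],
  [0,0,0.5,0,0,0,0.2],
  [0,0,0.55,0,0,0,0.1],
  [0,0,0,0,0,0,0],
  [0,0,0,0,0,0,0],
])

```text
time_s: 11.53
tcp_pos: [547.0, -320.6, 214.0]
eef_rot: [0.764, 0.646, -0.0, -0.002]
ft_force: [-0.1, 0.5, 0.3]
finger_gap: 43.0
finger_force: 0.0
```

```bash
python3 - <<'E'
from h import *
from workcell import imaging
c=imaging.read_camera("wrist"); np.savez("pics/w6.npz",**c); cv2.imwrite("pics/w6.png",c["frame"])
b,m=blobs(c["frame"],(0,0,0),(179,255,50),(250,235,65,90));print([x[:3] for x in b])
E
```

```text
[(2490, [283.6, 290.5], [13, 17, 42, 73])]
```

View pics/w6.png

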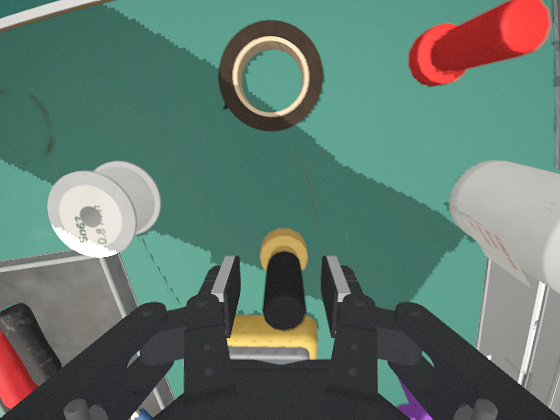

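The handle (top near (284,305)) stands between the pads, whose inner faces are at columns 236 and 325, and is centred to about 1 mm. Closing now.

>>> jog_arm([
  [0,0.03,0,0,0,0,-0.2],
  [0,0,0,0,0,0,-0.35],
  [0,0,0,0,0,0,-0.45],
  [0,0,0,0,0,0,-0.5],
  [0,0,0,0,0,0,-0.6],
  [0,0,0,0,0,0,-0.8],
  [0,0,0,0,0,0,-1],
  [0,0,0,0,0,0,-1],
])

```text
time_s: 12.25
tcp_pos: [548.7, -323.2, 216.5]
eef_rot: [0.764, 0.645, -0.0, 0.001]
ft_force: [-2.6, -0.2, 6.2]
finger_gap: 18.1
finger_force: 58.3
```

>>> jog_arm([
  [0,0,-0.2,0,0,0,-1],
  [0,0,-0.5,0,0,0,-1],
  [0,0,-1,0,0,0,-1],
  [0,0,-1,0,0,0,-1],
  [0,0,-0.3,0,0,0,-1],
  [0,0,0,0,0,0,-1],
])

```text
time_s: 12.75
tcp_pos: [550.3, -324.1, 340.7]
eef_rot: [0.764, 0.645, 0.001, 0.005]
ft_force: [0.6, 0.4, -1.0]
finger_gap: 18.2
finger_force: 58.8
```

```bash
python3 - <<'E'
from h import *
from workcell import imaging,sensors
c=imaging.read_camera("wrist"); np.savez("pics/w7.npz",**c); cv2.imwrite("pics/w7.png",c["frame"])
s=sensors.get_state(); print(s["tcp_pos"],s["eef_rot"],s["ft_force"],c["extrinsics"][:3,3])
b,m=blobs(c["frame"],(15,110,100),(30,255,255),(250,225,70,70),50);print([x[:3] for x in b])
b,m=blobs(c["frame"],(0,0,0),(179,255,50),(250,235,65,90));print([x[:3] for x in b])
E
```

```text
[ 549.34708195 -323.37223608  337.31025646] [7.64276652e-01 6.44883610e-01 6.88654147e-04 2.41944895e-03] [ 0.04906887  0.12197777 -1.61063396] [ 562.31703372 -246.94010414  309.36883542]
[(1085, [276.9, 239.3], [0, 0, 53, 38])]
[(3086, [279.8, 284.1], [5, 10, 51, 80]), (188, [310.2, 311.4], [56, 58, 9, 32]), (110, [252.1, 311.8], [0, 62, 5, 28])]
```

View pics/w7.png

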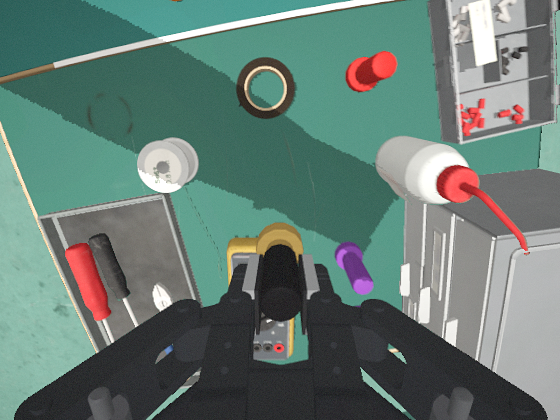

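The electrode is lifted and upright between the pads (foot at (280,238), handle top at (280,297)), and the table under it is clear. From here I'll use numeric checks only.

```bash
python3 - <<'E'
from h import *
t=dict(np.load("pics/top5.npz"));s=dict(np.load("pics/scene0.npz"))
for c,u,l in((t,(340,201.5),(245.4,242.7)),(s,(313,159.6),(299.3,264.5))):
    U=plane(c,u,72);L=plane(c,l,40);print(U.round(1),L.round(1),(L-U).round(1))
E
```

```text
[ 548.1 -324.6   72. ] [430.2 -28.   40. ] [-117.9  296.5  -32. ]
[ 545.7 -327.9   72. ] [429.3 -31.7  40. ] [-116.4  296.2  -32. ]
```

>>> jog_arm([
  [0.34,-0.206,0,0,0,0,-1],
  [0.681,-0.413,0,0,0,0,-1],
  [0.681,-0.413,0,0,0,0,-1],
  [0.681,-0.413,0,0,0,0,-1],
  [0.681,-0.413,0,0,0,0,-1],
  [0.681,-0.413,0,0,0,0,-1],
  [0.681,-0.413,0,0,0,0,-1],
  [0.681,-0.413,0,0,0,0,-1],
  [0.681,-0.413,0,0,0,0,-1],
  [0.681,-0.413,0,0,0,0,-1],
  [0.341,-0.207,0,0,0,0,-1],
  [0,0,0,0,0,0,-1],
])

```text
time_s: 13.8
tcp_pos: [428.1, -23.7, 331.8]
eef_rot: [0.763, 0.646, -0.002, -0.004]
ft_force: [0.4, -0.2, -2.4]
finger_gap: 18.1
finger_force: 58.9
```

>>> jog_arm([
  [0,0,0.5,0,0,0,-1],
  [0,0,0.5,0,0,0,-1],
  [0,0,0.25,0,0,0,-1],
  [0,0,0,0,0,0,-1],
  [0,0,0,0,0,0,-1],
])

```text
time_s: 14.22
tcp_pos: [430.9, -26.8, 283.7]
eef_rot: [0.764, 0.645, -0.001, -0.001]
ft_force: [0.5, -0.4, -1.0]
finger_gap: 18.2
finger_force: 58.9
```

```bash
python3 - <<'E'
from h import *
from workcell import imaging,sensors
s=sensors.get_state(); print(s["tcp_pos"],s["eef_rot"],s["ft_force"])
def br(c,roi):
    b,m=blobs(c["frame"],(17,100,110),(28,255,255),roi,15); return [x[:3] for x in b]
for n,roi in(("wrist",(230,215,100,80)),("top",(225,220,50,45)),("scene",(270,225,60,60))):
    c=imaging.read_camera(n); np.savez(f"pics/{n}8.npz",**c); cv2.imwrite(f"pics/{n}8.png",c["frame"])
    print(n,br(c,roi))
    b,m=blobs(c["frame"],(8,80,90),(28,255,255),roi,15);print([x[:3] for x in b])
    b,m=blobs(c["frame"],(0,0,0),(179,255,50),roi,15);print("blk",[x[:3] for x in b])
    # column/row ascii of hue mask
    if n!="top":
        h=cv2.cvtColor(c["frame"],cv2.COLOR_BGR2HSV)
        x,y,w,hh=roi; step=2 
        for r in range(y,y+hh,step): print(r,''.join('#' if v<55 else 'y' if 17<=a<=28 and sa>90 else 'b' if 8<=a<17 and sa>80 else '.' for a,sa,v in h[r,x:x+w:1 if n!="wrist" else 2]))
E
```

```text
[430.93420946 -26.79362725 283.71584025] [ 0.76448557  0.64463816 -0.00119141 -0.0014265 ] [ 0.46933937 -0.36220949 -0.96877568]
wrist [(1564, [279.5, 234.6], [16, 0, 68, 46]), (19, [311.5, 217.0], [78, 0, 7, 7]), (19, [250.1, 239.9], [17, 22, 7, 6])]
[(2489, [280.7, 232.9], [16, 0, 70, 48])]
blk [(2062, [279.8, 272.8], [25, 29, 51, 51]), (340, [237.7, 280.6], [0, 49, 19, 31]), (313, [322.4, 280.1], [83, 49, 17, 31])]
215 ........bbyyyyybbbbbbbbyyyybybbbbybbbbbybyy#......
217 ........yyyybybbbybyyybbbyyybbbyybybbybbybb#......
219 ........bybbbybbybyybyybbybbbyyyyyybbybbbby#......
221 ........bbbbyyyybbyybybbbyybyyyyyybbbbybbby.......
223 ........bybbbbyyyybbbyyyyyyyyyyyyyyyyyybyby.......
225 .........byyyyybbbbyyyyyyyyyyyyybybbyybbbyb.......
227 .........ybbbbybyyyyyyyyyyyyyyyyyybbybbybyb.......
229 .........yybbybybyyyyyyyyyyyyyyyyybbbbybyby.......
231 .........bybybyyyyyyyyyyyyyyyyyyyybbbyyybby.......
233 .........bbbbbbyyyyyyyyyyyyyyyyyyyyyybbbbbb.......
235 .........ybbbbyyyyyyyyyyyyyyyyyyyyyyyybybby.......
237 .........yybbbyyyyyyyyyyyyyyyyyyyyyyybbbyyy.......
239 .........bbyby
[... 3190 characters left out ...]
.......bbbybbbbybbyybbbbbbbbybbbbb................
265 ...................byybbybbybybbbbbbbyybbyy.................
267 .......bbbb...........bybybbbbybbbbbbbbby...................
269 .....bbbbbbbbb...........bbbbybyybyybbbb##..................
271 ....bbbbbbbbbbbb............bbbbbbbbbb#####.................
273 ..bbbbybbbybbbbbbbb...........bbybbb#######.................
275 ybbbbbbbbbbbbbbybbbbbb.........bbyb########.................
277 bbbbbbbbbbyybybybbbybyb........bb##########.................
279 bbbbbbbbbbbbbybybbybyyb........###########..................
281 byybbyybbbbbybbbbbyybbb........#########....................
283 ybbyybbbbybbybbbyyybbby........#######......................
```

```bash
cat >> h.py <<'E'
def proj(c,P):
    K=np.array([[c["fx"],0,c["cx"]],[0,c["fy"],c["cy"]],[0,0,1]],float);E=np.linalg.inv(c["extrinsics"])
    return cv2.projectPoints(np.array(P,float),cv2.Rodrigues(E[:3,:3])[0],E[:3,3],K,np.array(c["dist"],float))[0][:,0]
a=np.linspace(0,2*np.pi,200)
def cyl(c,x,y,r,z0,z1):
    q=np.vstack([proj(c,np.c_[x+r*np.cos(a),y+r*np.sin(a),0*a+z]) for z in(z0,z1)]); return np.r_[q.min(0),q.max(0)].round(1)
E
python3 - <<'E'
from h import *
w=dict(np.load("pics/wrist8.npz"));s=dict(np.load("pics/scene8.npz"))
h=cv2.cvtColor(w["frame"],cv2.COLOR_BGR2HSV)
for r in range(165,218,3): print(r,''.join('#' if v<55 else 'y' if 8<=A<=28 and sa>80 else '-' if sa<60 else '.' for A,sa,v in h[r,220:340:2]))
print("cam",w["extrinsics"][:3,3])
print("wrist foot pred @430.9,-26.8",cyl(w,430.9,-26.8,15,69,83)," seen L255.5 R304 T222.5")
print("scene foot pred @430,-31",cyl(s,430,-31,15,69,83)," seen L291.7 R308.5 B~263")
print("scene low-electrode centre (prior)",plane(s,(299.3,264.5),40))
E
```

```text
165 ..--------yyyyyyyyyyyyyyyyyyyyyyyyyyyyyyyyyyyyyyyyy--------.
168 ..--------yyyyyyyyyyyyyyyyyyyyyyyyyyyyyyyyyyyyyyyyy--------.
171 ..--------yyyyyyyyyyyyyyyyyyyyyyyyyyyyyyyyyyyyyyyy---------.
174 ..---------------------------------------------------------.
177 ..---------------------------------------------------------.
180 ..---------------------------------------------------------.
183 ..---------------------------------------------------------.
186 ...-------------------------------------------------------..
189 .............yyyyyyyyyyyyyyyyyyyyyyyyyyyyyyyyyyy-...........
192 .............yyyyyyyyyyyyyyyyyyyyyyyyyyyyyyyyyyy-...........
195 .............yyyyyyyyyyyyyyyyyyyyyyyyyyyyyyyyyyy-...........
198 .............yyyyyyyyyyyyyyyyyyyyyyyyyyyyyyyyyyy-...........
201 .............yyyyyyyyyyyyyyyyyyyyyyyyyyyyyyyyyyy-...........
204 .............yyyyyyyyyyyyyyyyyyyyyyyyyyyyyyyyyyy............
207 .............yyyyyyyyyyyyyyyyyyyyyyyyyyyyyyyyyyy#...........
210 ............#yyyyyyyyyyyyyyyyyyyyyyyyyyyyyyyyyyy#...........
213 ............#yyyyyyyyyyyyyyyyyyyyyyyyyyyyyyyyyyy#...........
216 .............yyyyyyyyyyyyyyyyyyyyyyyyyyyyyyyyyyy#...........
cam [442.56836592  50.55729604 252.78394847]
wrist foot pred @430.9,-26.8 [258.9 217.4 307.5 269.3]  seen L255.5 R304 T222.5
scene foot pred @430,-31 [292.5 248.5 306.  263. ]  seen L291.7 R308.5 B~263
scene low-electrode centre (prior) [429.25251192 -31.72909482  40.        ]
```

```bash
python3 - <<'E'
from h import *
w=dict(np.load("pics/wrist8.npz"));s=dict(np.load("pics/scene8.npz"))
h=cv2.cvtColor(w["frame"],cv2.COLOR_BGR2HSV).astype(float)
print([(r,h[r,272:288].mean(0).round().astype(int).tolist()) for r in range(208,244,2)])
hs=cv2.cvtColor(s["frame"],cv2.COLOR_BGR2HSV).astype(float)
print([(r,hs[r,297:303].mean(0).round().astype(int).tolist()) for r in range(250,272)])
print([(x,hs[256:259,x].mean(0).round().astype(int).tolist()) for x in range(286,314)])
# plate outline in scene now (z=50): left corner/front edges
for r in(249,251,253,255,257,259,261,263,265,267): 
    c=[x for x in range(280,320) if 8<=hs[r,x,0]<=28 and hs[r,x,1]>80]; print(r,(c[0],c[-1]) if c else None,end=' ')
P=lambda C:[proj(s,[[C[0]+u*.986+v*.168,C[1]-u*.168+v*.986,50]])[0].round(1).tolist() for u,v in((25,-32),(-25,-32),(-25,32))]
print("\nplate corners pred for centre (430,-31):",P((430,-31)))
E
```

```text
[(208, [17, 137, 133]), (210, [16, 139, 132]), (212, [17, 137, 133]), (214, [16, 137, 133]), (216, [16, 137, 133]), (218, [16, 137, 133]), (220, [16, 136, 133]), (222, [17, 137, 128]), (224, [20, 145, 134]), (226, [20, 144, 135]), (228, [20, 144, 132]), (230, [20, 141, 172]), (232, [20, 142, 171]), (234, [20, 142, 170]), (236, [20, 140, 174]), (238, [21, 141, 175]), (240, [20, 145, 143]), (242, [20, 144, 136])]
[(250, [97, 15, 68]), (251, [77, 12, 67]), (252, [74, 26, 60]), (253, [17, 64, 60]), (254, [19, 124, 86]), (255, [19, 132, 112]), (256, [20, 132, 124]), (257, [19, 132, 127]), (258, [19, 131, 128]), (259, [19, 130, 124]), (260, [19, 130, 121]), (261, [19, 131, 117]), (262, [17, 127, 105]), (263, [16, 129, 96]), (264, [16, 129, 93]), (265, [16, 127, 95]), (266, [16, 125, 95]), (267, [16, 130, 93]), (268, [16, 124, 95]), (269, [16, 131, 93]), (270, [16, 127, 94]), (271, [16, 110, 98])]
[(286, [86, 120, 72]), (287, [87, 128, 70]), (288, [87, 118, 70]), (289, [85, 97, 70]), (290, [66, 79, 69]), (291, [42, 70, 72]), (292, [22, 97, 86]), (293, [18, 128, 98]), (294, [19, 132, 113]), (295, [19, 135, 121]), (296, [19, 134, 125]), (297, [20, 131, 125]), (298, [19, 132, 126]), (299, [19, 132, 126]), (300, [20, 132, 126]), (301, [19, 131, 127]), (302, [20, 131, 127]), (303, [19, 130, 125]), (304, [20, 133, 118]), (305, [18, 131, 110]), (306, [17, 129, 98]), (307, [16, 130, 93]), (308, [16, 118, 92]), (309, [17, 110, 92]), (310, [24, 91, 89]), (311, [41, 74, 91]), (312, [57, 77, 96]), (313, [68, 79, 99])]
249 None 251 (294, 296) 253 (293, 305) 255 (293, 307) 257 (292, 310) 259 (290, 313) 261 (288, 314) 263 (287, 314) 265 (289, 312) 267 (280, 310) 
plate corners pred for centre (430,-31): [[298.9, 247.7], [316.0, 258.9], [299.1, 277.3]]
```

>>> jog_arm([
  [0.025,0.01,0.1,0,0,0,-1],
  [0,0,0.1,0,0,0,-1],
  [0,0,0.1,0,0,0,-1],
  [0,0,0.05,0,0,0,-1],
  [0,0,0,0,0,0,-1],
  [0,0,0,0,0,0,-1],
])

```text
time_s: 14.87
tcp_pos: [432.0, -25.6, 270.9]
eef_rot: [0.764, 0.645, -0.0, -0.0]
ft_force: [-0.2, 0.5, -2.1]
finger_gap: 18.7
finger_force: 58.9
```

>>> jog_arm([
  [0,0,0.025,0,0,0,-1],
  [0,0,0,0,0,0,-1],
  [0,0,0.025,0,0,0,-1],
  [0,0,0,0,0,0,-1],
])

```text
time_s: 15.2
tcp_pos: [432.2, -25.6, 269.1]
eef_rot: [0.764, 0.645, -0.0, 0.0]
ft_force: [-0.3, -0.7, -1.9]
finger_gap: 18.3
finger_force: 58.9
```

```bash
python3 - <<'E'
from h import *
from workcell import imaging,sensors
c=imaging.read_camera("wrist"); np.savez("pics/w9.npz",**c)
s=sensors.get_state(); print(s["tcp_pos"],s["eef_rot"],s["ft_force"])
f=np.array([-.168,-.986]);n=np.array([.986,-.168])
for nm,d0,d2,C in(("scene","scene0","scene3",np.array([430.2,-30.])),("top","top0","top5",np.array([430.,-28.]))):
    c0=dict(np.load(f"pics/{d0}.npz"));c2=dict(np.load(f"pics/{d2}.npz"))
    for z,c,lab,lo,hi,ax,offs in((50,c2,"plate front",15,50,f,(-15,-8,0,8,15)),(50,c2,"plate rear",-45,-20,f,(-15,-8,0,8,15)),(40,c0,"elec front",5,28,f,(-10,-5,0,5,10)),(40,c0,"elec rear",-28,-5,f,(-10,-5,0,5,10)),(50,c2,"plate side+",15,35,n,(0,8,16,24)),(50,c2,"plate side-",-35,-15,n,(0,8,16,24)),(40,c0,"elec side+",5,28,n,(0,)),(40,c0,"elec side-",-28,-5,n,(0,))):
        o=n if ax is f else f; R=[]
        for off in offs:
            q=np.linspace(lo,hi,300);px=proj(c,np.c_[C+np.outer(q,ax)+off*o,0*q+z]).astype(np.float32)
            g=cv2.remap(cv2.GaussianBlur(c["frame"],(0,0),.7).astype(np.float32),px[None,:,0],px[None,:,1],cv2.INTER_CUBIC)[0]
            v=q[np.argmax(np.abs(np.gradient(g[:,2]-g[:,0])))]
            if "elec" in lab and off: v=np.sign(v)*(abs(v)+17-np.sqrt(289-off**2))
            R.append(round(float(v),1))
        print(nm,lab,R)
E
```

```text
[432.16293521 -25.6028165  269.069837  ] [ 7.64259241e-01  6.44909150e-01 -2.15574020e-05 -2.77525513e-05] [-0.48382338  0.07125203 -1.98189901]
scene plate front [31.0, 33.0, 32.9, 31.0, 32.9]
scene plate rear [-21.0, -36.9, -36.6, -22.3, -35.1]
scene elec front [18.8, 18.6, 17.2, 17.6, 16.2]
scene elec rear [-19.9, -17.8, -17.3, -26.4, -18.8]
scene plate side+ [22.5, 23.0, 23.2, 23.4]
scene plate side- [-29.6, -29.4, -29.1, -28.8]
scene elec side+ [16.5]
scene elec side- [-21.5]
top plate front [32.7, 32.0, 33.8, 32.8, 32.1]
top plate rear [-32.9, -31.1, -31.9, -33.0, -31.0]
top elec front [16.1, 16.2, 17.7, 17.8, 19.4]
top elec rear [-15.6, -17.1, -17.3, -18.3, -18.8]
top plate side+ [27.4, 28.6, 26.6, 27.7]
top plate side- [-25.7, -27.7, -26.6, -25.4]
top elec side+ [18.2]
top elec side- [-16.5]
```

>>> jog_arm([
  [0,0,0.025,0,0,0,-1],
  [0,0,0.025,0,0,0,-1],
  [0,0,0,0,0,0,-1],
])

```text
time_s: 15.5
tcp_pos: [432.1, -25.6, 266.9]
eef_rot: [0.764, 0.645, -0.0, -0.0]
ft_force: [0.4, -0.6, -2.5]
finger_gap: 18.3
finger_force: 58.9
```

>>> jog_arm([
  [0,0,0.025,0,0,0,-1],
  [0,0,0,0,0,0,-1],
])

```text
time_s: 15.67
tcp_pos: [432.1, -25.6, 265.9]
eef_rot: [0.764, 0.645, -0.0, -0.0]
ft_force: [-0.7, -0.6, -1.7]
finger_gap: 18.3
finger_force: 58.9
```

>>> jog_arm([
  [0,0,0.02,0,0,0,-1],
  [0,0,0,0,0,0,-1],
])

```text
time_s: 15.83
tcp_pos: [432.1, -25.6, 265.2]
eef_rot: [0.764, 0.645, -0.0, -0.0]
ft_force: [-0.4, 0.3, -2.9]
finger_gap: 18.2
finger_force: 58.9
```

```bash
python3 - <<'E'
from h import *
from workcell import imaging
w=imaging.read_camera("wrist");s=imaging.read_camera("scene")
np.savez("pics/w10.npz",**w);np.savez("pics/s10.npz",**s)
h=cv2.cvtColor(w["frame"],cv2.COLOR_BGR2HSV).astype(float); g=cv2.GaussianBlur(h,(5,5),0)
for r in(226,232,238,244): 
    row=g[r]; print(r,"plate",[x for x in range(225,335) if 8<=row[x,0]<=28 and row[x,1]>85][::200] ,(lambda c:(c[0],c[-1]))([x for x in range(225,335) if 8<=row[x,0]<=28 and row[x,1]>85]),"foot",(lambda c:(c[0],c[-1]) if c else None)([x for x in range(225,335) if 18.5<=row[x,0]<=28 and row[x,1]>85]))
print([(r,h[r,272:288].mean(0).round().astype(int).tolist()) for r in range(196,240,2)])
hs=cv2.cvtColor(s["frame"],cv2.COLOR_BGR2HSV).astype(float)
print("col",[(r,hs[r,297:303].mean(0).round().astype(int).tolist()) for r in range(256,276)])
print("row",[(x,hs[262:265,x].mean(0).round().astype(int).tolist()) for x in range(288,312)])
print("scene pred foot at elec (430.1,-30.4):",cyl(s,430.1,-30.4,15,51,65),"wrist pred (430,-28)",cyl(w,430,-28,15,51,65),w["extrinsics"][:3,3])
E
```

```text
226 plate [241] (241, 314) foot (266, 314)
232 plate [241] (241, 314) foot (241, 314)
238 plate [241] (241, 313) foot (241, 313)
244 plate [242] (242, 313) foot (242, 313)
[(196, [31, 4, 200]), (198, [17, 144, 134]), (200, [16, 135, 135]), (202, [16, 136, 135]), (204, [16, 136, 136]), (206, [16, 136, 136]), (208, [16, 137, 136]), (210, [16, 136, 136]), (212, [16, 135, 136]), (214, [17, 137, 136]), (216, [16, 137, 135]), (218, [16, 136, 136]), (220, [16, 135, 136]), (222, [17, 139, 130]), (224, [20, 145, 136]), (226, [20, 145, 137]), (228, [20, 144, 134]), (230, [21, 140, 175]), (232, [21, 141, 174]), (234, [20, 141, 173]), (236, [21, 140, 177]), (238, [20, 140, 178])]
col [(256, [113, 14, 74]), (257, [81, 12, 72]), (258, [32, 27, 64]), (259, [18, 99, 74]), (260, [19, 127, 103]), (261, [20, 130, 119]), (262, [19, 130, 127]), (263, [19, 132, 127]), (264, [19, 130, 128]), (265, [19, 129, 124]), (266, [19, 132, 118]), (267, [18, 132, 109]), (268, [17, 130, 98]), (269, [16, 126, 94]), (270, [16, 128, 94]), (271, [16, 113, 97]), (272, [16, 92, 104]), (273, [15, 63, 116]), (274, [26, 48, 127]), (275, [31, 44, 131])]
row [(288, [16, 120, 95]), (289, [16, 126, 93]), (290, [16, 130, 93]), (291, [17, 131, 93]), (292, [17, 129, 98]), (293, [19, 134, 105]), (294, [19, 130, 115]), (295, [19, 130, 123]), (296, [19, 130, 124]), (297, [20, 133, 126]), (298, [19, 128, 129]), (299, [19, 133, 127]), (300, [19, 130, 129]), (301, [19, 132, 127]), (302, [19, 130, 126]), (303, [19, 131, 121]), (304, [19, 133, 110]), (305, [18, 129, 99]), (306, [17, 131, 95]), (307, [16, 129, 94]), (308, [16, 123, 95]), (309, [15, 125, 94]), (310, [16, 128, 93]), (311, [16, 128, 93])]
scene pred foot at elec (430.1,-30.4): [292.3 253.2 305.5 267.6] wrist pred (430,-28) [255.1 221.6 303.6 273.5] [443.8063968   51.72610487 234.26316309]
```

>>> jog_arm([
  [0,0,0.02,0,0,0,-1],
  [0,0,0,0,0,0,-1],
])

```text
time_s: 16.1
tcp_pos: [432.3, -25.6, 264.6]
eef_rot: [0.764, 0.645, 0.0, 0.0]
ft_force: [0.3, -0.4, -2.0]
finger_gap: 18.4
finger_force: 58.9
```

>>> jog_arm([
  [0,0,0.02,0,0,0,-1],
  [0,0,0,0,0,0,-1],
])

```text
time_s: 16.27
tcp_pos: [432.4, -25.7, 264.4]
eef_rot: [0.764, 0.645, 0.0, 0.0]
ft_force: [-2.3, -0.2, 3.3]
finger_gap: 18.3
finger_force: 59.6
```

>>> jog_arm([
  [0,0,0,0,0,0,-0.5],
  [0,0,0,0,0,0,-0.4],
  [0,0,0,0,0,0,-0.3],
  [0,0,0,0,0,0,-0.1],
  [0,0,0,0,0,0,0.1],
  [0,0,0,0,0,0,0.3],
  [0,0,0,0,0,0,0.3],
  [0,0,-0.5,0,0,0,0.3],
  [0,0,-1,0,0,0,0.3],
  [0,0,-1,0,0,0,0.3],
  [0,0,-1,0,0,0,0.3],
  [0,0,0,0,0,0,0.3],
])

```text
time_s: 17.27
tcp_pos: [435.0, -26.2, 412.1]
eef_rot: [0.764, 0.645, 0.005, 0.006]
ft_force: [1.3, -0.1, 0.3]
finger_gap: 55.4
finger_force: 0.0
```

>>> jog_arm([
  [0,0,-0.5,0,0,0,0.3],
  [-1,0,0,0,0,0,0.3],
  [-1,0,0,0,0,0,0.3],
  [-1,0,0,0,0,0,0.3],
  [-1,0,0,0,0,0,0.3],
  [-0.5,0,0,0,0,0,0.3],
  [0,0,0,0,0,0,0.3],
])

```text
time_s: 17.85
tcp_pos: [401.6, -206.4, 423.6]
eef_rot: [0.766, 0.643, -0.0, 0.001]
ft_force: [0.1, 0.1, -0.2]
finger_gap: 55.3
finger_force: 0.0
```

```bash
python3 - <<'E'
from h import *
from workcell import imaging
w=imaging.read_camera("wrist");s=imaging.read_camera("scene");t=imaging.read_camera("top")
for n,c in(("wf",w),("sf",s),("tf",t)): np.savez(f"pics/{n}.npz",**c)
hs=cv2.cvtColor(s["frame"],cv2.COLOR_BGR2HSV)
for r in range(225,290,2): print(r,''.join('#' if v<50 else 'y' if 18<=A<=28 and sa>90 else 'b' if 8<=A<18 and sa>80 else '-' if sa<60 else '.' for A,sa,v in hs[r,265:330]))
h=cv2.cvtColor(t["frame"],cv2.COLOR_BGR2HSV)
for r in range(228,258): print(r,''.join('#' if v<50 else 'y' if 19<=A<=28 and sa>90 else 'b' if 8<=A<19 and sa>80 else '-' if sa<60 else '.' for A,sa,v in h[r,205:270]))
P=w; print("scene pred foot",cyl(s,430.1,-30.4,15,50,64),"handle",cyl(s,430.1,-30.4,10,72,120),"top pred foot(430,-28)",cyl(t,430,-28,15,50,64),"handle",cyl(t,430,-28,10,72,120))
print("wrist: pred handle (430,-28)",cyl(P,430,-28,10,72,120),"foot",cyl(P,430,-28,15,50,64))
E
```

```text
225 ........................-bbbbbbbb----------......................
227 ........................-bbbbbbbb-....-----------................
229 ........................-bbbbbbbb-.........----------............
231 .......................-bbbbbbbbbb-.............---------........
233 ......................-bbbbbbbbbbbb-................----------...
235 ......................-bbbbbbbbbbbb-....................---------
237 ......................-bbbbbbbbbbbb-.........................----
239 .......................-bbbbbbbbbb-..............................
241 .........................--.bbb--................................
243 .................................###-............................
245 ...............................#######...........................
247 ...............................#######...........................
249 ...............................#######...........................
251 ...............................#######...........................
253 ...............................#######bb.--......................
255 ............................-.b#######bbbbb.--
[... 2852 characters left out ...]
.........-bbbbbbbbbbbb...............
252 ..............--------------............----------...............
253 .....................------......................................
254 .................................................................
255 .................................................................
256 .................................................................
257 .................................................................
scene pred foot [292.3 253.5 305.5 267.9] handle [294.6 240.7 304.1 260.6] top pred foot(430,-28) [240.  237.9 250.  247.7] handle [240.1 239.4 247.9 246.2]
wrist: pred handle (430,-28) [264.8 -33.4 290.3  13.7] foot [262.3 -12.3 293.5  26. ]
```

```bash
python3 -c "
from workcell import env
print(env.hand_in())"
```

```text
the job is handed in; nothing more can be done
None
```

The job is handed in at about 18 s of the 56 s allowed: the bottom plate lies on the lower electrode, centred to within about 1 mm in the final views; the pusher is pulled back against its home stop and the stack has dropped; the upper electrode stands on the plate, centred over the lower one, and the reel and tape roll were not touched.

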